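# Turn a printing block over and put it away face down

### The job

The lino printing block lies carved side up on the stop board and has to go into the wooden block box carved side down, so that nothing can scratch the cutting. Stand it on end so that it leans against the board's upright fence, then from there ease it down onto the board carved side down, without letting it fall over. Then take it to the box and lower it, lengthwise, flat and near the middle, onto the blocks already there; how high they reach is not known, so let go only once you feel it resting on them, do not drop it or press hard, and leave the pot, tube and tin around the work where they are.

Things in the scene. Friction and masses are not known exactly. Their poses are not given: they have to be found in the camera images.
- print_block: Printing block, 140 mm (its x) x 56 mm (y) x 16 mm thick (z), about 0.1 to 0.2 kg: plywood with a tan and blue-black linocut of a leafy sprig on one broad face. Origin at the centre of the plain face; +z runs through the block to the carved face (up at the start, down at the end). Both ends are alike. It starts flat on the board, lengthwise to the fence within 12 degrees, end 35 to 85 mm from it.
- stop_board: Stop board, fixed: plywood base 290 x 180 mm, top face at z = 12 mm, with a brown upright fence across it at the side away from the robot, low steel angles behind that. Origin on the underside, on the centre line; +x towards the fence (away from the robot), y along the fence, z up. The fence's front face is the plane x = 100 mm; in front of it the base reaches to x = -140 mm.
- block_box: Dark wooden box, open at the top, fixed: 208 x 142 mm outside, 190 x 124 mm inside, 85 mm high. Origin at the centre of its underside, x along its length, z up. Centred and lengthwise in it lies a firm, flat stack of older blocks, 140 x 56 mm; the top of the stack is anywhere from 30 to 62 mm above the table.
- turps_pot: Bystander: grey lidded solvent pot, 52 mm across, 50 mm high, loose; origin under its centre.
- paint_tube_1: Bystander: blue paint tube with white cap lying on the table, 120 x 42 x 28 mm, loose; origin under its centre.
- charcoal_tin: Bystander: flat grey tin, 110 x 50 x 15 mm, loose; origin under its centre.
- fence: The upright fence of the stop board, a brown wooden board 180 mm wide, 75 mm high and 18 mm thick, fixed to it. Origin at the foot of its front face, 12 mm above the table; axes as the stop board.

How it is judged:
On the way, in this order (a step that is already met when the one before it is completed fails the run):
1. the block stands on end (within about 35 degrees of upright) and leans against the fence (angle between print_block's own z axis and vertical between 0.95 and 2.1 rad and contact force between print_block and fence above 0.05 N), for 0.1 s.
2. the block lies carved side down on the stop board (angle between print_block's own z axis and vertical above 3 rad and contact force between print_block and stop_board above 0.2 N), for 0.2 s.
3. the block, carved side down in the box, rests on the stack while still held (x of print_block in the frame of block_box between -0.025 and 0.025 m and y of print_block in the frame of block_box between -0.02 and 0.02 m and angle between print_block's own z axis and vertical above 3 rad and angle between the x axis of print_block and the x axis of block_box, either way round below 0.2 rad and height (world z) of print_block below 0.085 m and contact force between print_block and block_box above 0.3 N and contact force between the fingers and print_block above 1 N), for 0.1 s.
At the end, for the whole second after the job is handed in: The block lies released and at rest in the box on top of the stack, carved side down and flat (within 8 degrees), its length along the box within 11 degrees, its centre within 25 mm lengthwise and 20 mm crosswise of the box's centre (x of print_block in the frame of block_box between -0.025 and 0.025 m and y of print_block in the frame of block_box between -0.02 and 0.02 m and angle between print_block's own z axis and vertical above 3 rad and angle between the x axis of print_block and the x axis of block_box, either way round below 0.2 rad and height (world z) of print_block below 0.085 m and contact force between print_block and block_box above 0.3 N and linear speed of print_block below 0.02 m/s); the robot touches nothing.
It fails at once if the block is dropped or pressed hard onto the stack or box (over 45 N) (contact force between print_block and block_box above 45 N).
It fails at once if the block falls over instead of being eased down (turns faster than 6 rad/s) (angular speed of print_block above 6 rad/s).
It fails at once if the grey solvent pot is moved more than 30 mm (distance of turps_pot from where it was at the start of the episode above 0.03 m).
It fails at once if the blue paint tube is moved more than 30 mm (distance of paint_tube_1 from where it was at the start of the episode above 0.03 m).
It fails at once if the flat grey tin is moved more than 30 mm (distance of charcoal_tin from where it was at the start of the episode above 0.03 m).
It also fails if it takes over 72 s, if anything falls off the work surface, if the arm or the gripper's body presses on something with over 40 N, if the wrist force passes 120 N, or if a joint passes its speed limit or range.

### The arm

A 6-joint arm with a two-finger parallel gripper is mounted at the origin on a cart in front of the work surface, level with it; the furniture and walls round the work are solid. World frame = base frame: x ahead of the robot, y to its left, z up, the work surface at z = 0. Lengths are in m, angles in rad, forces in N, time in s.
With the tool pointing down it reaches from about 0.35 to 0.975 m from the base axis. Payload 4.9 kg.
Tool frame: the origin (TCP) lies at the very end of the fingers, on their centre line; the grasp point (between the pads) lies 19 mm behind it; z points along the fingers, y is the line along which they close (so a half turn about z gives the same grasp; the last joint's range is limited). The gripper opens to 85 mm and grips with 20 to 120 N. Pads are 22 mm wide; open, the fingers measure 114 mm over their backs; the gripper's body (76 mm by 85 mm) begins 54 mm behind the grasp point. The pads swing forward as they close: fully open they stand 13 mm farther back than shut.
Start: joints at [1.125, 0.053, 1.613, -0, 1.476, -0.119], TCP at [0.201, 0.592, 0.231] pointing down, gripper open.
Joint ranges: [-3.01, 3.01], [-1.01, 2.22], [0.06, 2.58], [-1.02, 4.17], [0.09, 2.62], [-3.14, 3.14]. Speed limits (rad/s): [2.57, 2.57, 3.14, 3.14, 3.14, 3.14].

### API

Orientations are given as a rotation vector (axis times angle).
In Python, from workcell import ctrl gives the robot as it stands. The module is installed in compiled form; this text tells all that it offers. Calls block until the motion is done:
- ctrl.reach(position, orientation): joint-space move of the TCP to a pose.
- ctrl.move_l(position, frame=None, velocity=0.15, max_force=None): straight line of the TCP; frame=None keeps the orientation; velocity is the mean speed in m/s. With max_force (N) it stops when the force on the tool has changed by that much, and returns True; else False.
- ctrl.movej(angles): joint-space move.
- ctrl.gripper_to(opening): opening from 0.0 (shut) to 1.0 (fully open); the grip force is fixed at half the most; returns when the fingers have stopped.
- ctrl.hold(seconds).
- ctrl.ik(position, orientation): joint angles nearest the present ones, or None.
- ctrl.get_obs(): the state.
- ctrl.capture(name): name is "scene" or "top" or "wrist"; returns a dict with "color" (400x640x3 uint8, red, green, blue), "fov_y" (degrees; the focal length in pixels is half the picture's height over the tangent of half this angle, whatever the lens; pixels are square), "cx", "cy" (the principal point, pixels), "R" (3x3) and "t" (3): a world point X has camera coordinates R X + t. Camera axes: x right, y down, z forward; pixel columns grow to the right and rows downward; lengths in m; the calibration is good to about 2 mm. The wrist camera is an equidistant fisheye: a pixel r from the principal point sees the ray r / f radians off the axis. A picture is of the moment at which its call begins. There is no depth.
A pose or a line that the arm cannot do raises ctrl.MotionError and nothing moves.
- ctrl.hand_in(): hands the job in; it is judged then, once.
Trained networks look in the newest picture that a camera, given by its name, has taken for a name from the list of things; names that differ only in an ending like _2 or _b are one class to them, and where a whole thing is asked for, a point or a joint stands for the part that bears it (a point fixed in the world has none). Each returns a list of dicts, best first, with "conf" (0 to 1); they miss things now and then, are a little off and sometimes report something else, mostly with a low value. They report only what shows in the picture. A call takes as long as a camera call.
- ctrl.masks_of(thing, camera): "mask" (400x640 bool, what is visible of it) and "extent" ([left, top, right, bottom] in pixels, round what is visible of it).
The state is a dict: "time": time; "joints": joint angles; "joint_velocities": joint speeds; "tau": joint torques, N m; "position": TCP position; "orientation": TCP orientation; "contact_force": force on the tool from outside, world axes, zero at the start; "torque": the same for the moment, N m; "width": opening from 0.0 (shut) to 1.0 (fully open); "grip_force": force on a finger pad.
Only numpy, scipy, OpenCV 4.12 (cv2) and the standard library are available. Lean on these libraries where they do the work, as an engineer would, in place of code of your own. Each camera call takes 0.05 s, during which the arm holds its last target. There are 200 camera calls.

## Working session

There is one attempt and no reset: what is moved stays moved. The work goes in short steps, each a Python script; the robot and the scene stay as the last script left them, time stands still between calls to the robot, and variables do not carry over. Pictures are saved under pics/ and viewed, at most 13 in all, crops included, and the job is handed in when it is done.

```bash
mkdir -p pics
cat > h.py <<'E'
import numpy as np, cv2
from workcell import ctrl
from scipy.spatial.transform import Rotation as Ro
def ray(c,u,v):
    f=200/np.tan(np.radians(c["fov_y"])/2)
    d=np.array([(u-c["cx"])/f,(v-c["cy"])/f,1.0]); R=np.array(c["R"]); t=np.array(c["t"])
    return -R.T@t, R.T@d
def onplane(c,u,v,z):
    o,d=ray(c,u,v); return o+d*(z-o[2])/d[2]
def proj(c,X):
    f=200/np.tan(np.radians(c["fov_y"])/2)
    p=np.array(c["R"])@np.array(X)+np.array(c["t"]); return np.array([c["cx"]+f*p[0]/p[2],c["cy"]+f*p[1]/p[2]])
def rect(c,mask,z):
    "min-area rectangle of mask, mapped to plane z: centre, yaw of long side, long, short"
    cs,_=cv2.findContours(mask.astype(np.uint8),cv2.RETR_EXTERNAL,cv2.CHAIN_APPROX_NONE)
    k=max(cs,key=cv2.contourArea)[:,0,:]
    P=np.array([onplane(c,u,v,z)[:2] for u,v in k])
    (x,y),(w,h),a=cv2.minAreaRect((P*1000).astype(np.float32))
    if w<h: w,h,a=h,w,a+90
    return x/1000,y/1000,(a+90)%180-90,w,h
E
python3 - <<'E'
from h import *
for n in("top","scene"):
    c=ctrl.capture(n); cv2.imwrite(f"pics/{n}0.png",c["color"][:,:,::-1])
    print(n,c["fov_y"],-np.array(c["R"]).T@np.array(c["t"]))
    for th,z in(("print_block",.028),("stop_board",.012),("block_box",.085),("fence",.087),("turps_pot",.05),("paint_tube_1",.014),("charcoal_tin",.015)):
        for m in ctrl.masks_of(th,n)[:2]:
            print(th,round(m["conf"],2),m["extent"],np.round(rect(c,m["mask"],z),3))
E
```

```text
top 49.81816002406095 [0.38275747 0.07584895 1.18180371]
print_block 0.65 [280.9, 215.0, 304.7, 268.9] [  0.505   0.157   2.731 140.967  56.54 ]
print_block 0.48 [188.2, 235.2, 231.3, 268.0] [  0.478   0.383 -65.902 112.531  53.732]
stop_board 0.86 [246.6, 171.0, 325.1, 280.4] [5.50000e-01 1.79000e-01 7.30300e+00 2.89445e+02 1.91791e+02]
block_box 0.83 [376.8, 192.9, 444.6, 278.2] [ 5.19000e-01 -1.46000e-01  5.67900e+00  2.13255e+02  1.56186e+02]
fence 0.67 [251.7, 179.1, 315.8, 195.6] [  0.645   0.186 -82.624 177.206  34.767]
turps_pot 0.85 [343.2, 153.5, 360.0, 177.3] [ 7.1200e-01  1.0000e-03 -6.0800e-01  5.9676e+01  5.1741e+01]
paint_tube_1 0.84 [378.8, 139.7, 420.4, 163.3] [  0.772  -0.137 -80.868 122.924  39.558]
charcoal_tin 0.59 [188.1, 235.5, 229.1, 268.4] [  0.481   0.387 -65.643 110.373  52.881]
scene 43.01154618575592 [-0.25517885 -0.93521209  0.76801727]
print_block 0.74 [252.1, 188.8, 304.0, 212.6] [4.98000e-01 1.45000e-01 3.69200e+00 1.54156e+02 7.82940e+01]
stop_board 0.56 [231.5, 155.7, 343.3, 224.8] [5.97000e-01 1.88000e-01 2.52470e+01 4.53861e+02 2.63860e+02]
block_box 0.76 [308.8, 196.8, 401.8, 277.7] [ 4.83000e-01 -1.93000e-01  6.44600e+00  2.91510e+02  2.11137e+02]
fence 0.92 [289.7, 154.2, 336.9, 193.1] [ 6.09000e-01  1.34000e-01 -8.44970e+01  2.58872e+02  1.15365e+02]
turps_pot 0.63 [361.5, 188.0, 372.0, 200.8] [ 6.9800e-01 -2.6000e-02  4.4457e+01  1.0884e+02  4.4726e+01]
paint_tube_1 0.77 [393.3, 204.0, 433.7, 216.3] [  0.774  -0.144 -75.022 115.203  65.796]
charcoal_tin 0.83 [214.4, 171.2, 254.4, 188.5] [  0.476   0.372 -66.95  120.823  72.544]
```

View pics/top0.png

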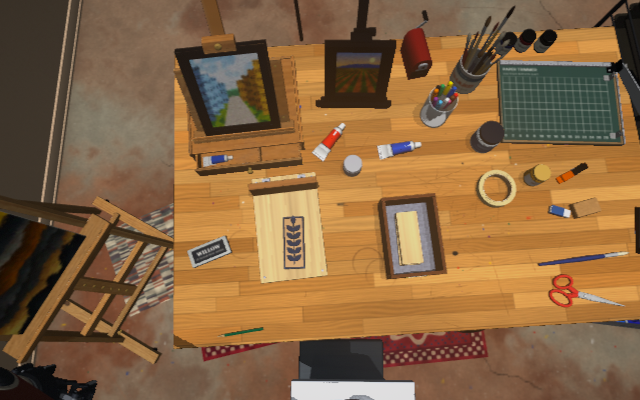

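View pics/scene0.png

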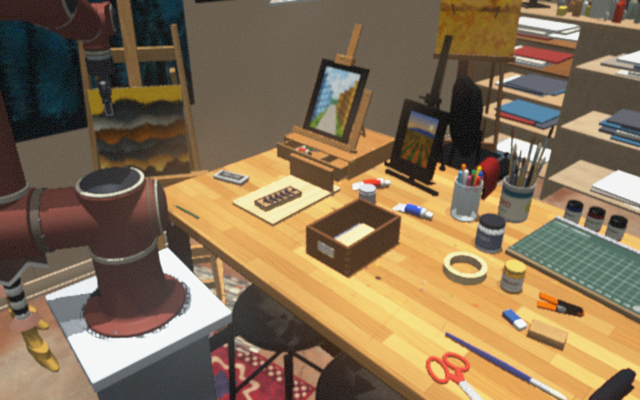

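The top view shows the block at (292,242) on the board, the fence at about row 187 and the box at (411,235). The easel's drawer front is just behind the fence at about row 165. Next I'll fit the shapes and check what the arm can reach.

```bash
cat >> h.py <<'E'
def cub(x0,x1,y0,y1,z0,z1): return np.array([[x,y,z] for x in(x0,x1) for y in(y0,y1) for z in(z0,z1)])
SH={"print_block":[cub(-.07,.07,-.028,.028,.012,.028)],"block_box":[cub(-.104,.104,-.071,.071,0,.085)],
 "fence":[cub(.1,.118,-.09,.09,.012,.087)],"stop_board":[cub(-.14,.15,-.09,.09,0,.012),cub(.1,.118,-.09,.09,.012,.087)]}
def fit(views,th,p0):
    "views: list of (capture, mask); maximise silhouette overlap over x,y,yaw"
    from scipy.optimize import minimize
    def cost(p):
        r=Ro.from_euler("z",p[2]/10).as_matrix(); s=0
        for c,m in views:
            im=np.zeros((1600,2560),np.uint8)
            for P in SH[th]:
                q=np.array([proj(c,r@X+[p[0],p[1],0]) for X in P])
                cv2.fillConvexPoly(im,cv2.convexHull((q*4+1.5).round().astype(np.int32)),1)
            M=cv2.resize(m.astype(np.uint8),(2560,1600),interpolation=cv2.INTER_LINEAR)>0
            s+=1-(im.astype(bool)&M).sum()/(im.astype(bool)|M).sum()
        return s
    p=np.array([p0[0],p0[1],p0[2]*10])
    S=np.vstack([p,p+[.01,0,0],p+[0,.01,0],p+[0,0,.5]])
    r=minimize(cost,p,method="Nelder-Mead",options=dict(initial_simplex=S,maxfev=120,xatol=3e-4,fatol=1e-4))
    return r.x[0],r.x[1],r.x[2]/10,r.fun
def ori(yaw,p,s=1):
    F=np.array([np.cos(yaw),np.sin(yaw),0]);Z=np.array([0,0,1.]);L=np.cross(Z,F)
    z=-np.cos(p)*Z+np.sin(p)*F; y=s*L
    return Ro.from_matrix(np.column_stack([np.cross(y,z),y,z])).as_rotvec()
E
python3 - <<'E'
from h import *
V={}
C={n:ctrl.capture(n) for n in("top","scene")}
for th,p0 in(("print_block",(.505,.157,.05)),("stop_board",(.545,.173,.127)),("block_box",(.52,-.15,.1)),("fence",(.545,.173,.127))):
    for ns in(("top",),("top","scene")):
        vs=[(C[n],ctrl.masks_of(th,n)[0]["mask"]) for n in ns]
        print(th,ns,np.round(fit(vs,th,p0),4))
F=np.array([np.cos(.128),np.sin(.128),0])
for s in(1,-1):
  for p in range(-70,91,10):
    o=ori(.128,np.radians(p),s); r=[]
    for pos in([.62,.17,.13],[.60,.165,.13],[.5,.155,.10],[.46,.15,.03]):
        q=ctrl.ik(pos,o); r.append(None if q is None else [round(float(a),2) for a in q])
    print(s,p,r)
im=cv2.resize(C["top"]["color"][120:220,180:360],None,fx=4,fy=4,interpolation=2)
im2=cv2.resize(C["scene"]["color"][110:230,200:400],None,fx=3.6,fy=3,interpolation=2)
cv2.imwrite("pics/c1.png",np.vstack([im[:300],im2[:,:720]][:1]+[im2[:300,:720]])[:,:,::-1])
E
```

```text
print_block ('top',) [0.5052 0.1573 0.0344 0.0378]
print_block ('top', 'scene') [0.5058 0.1574 0.0448 0.1077]
stop_board ('top',) [0.5453 0.1733 0.1303 0.1886]
stop_board ('top', 'scene') [0.5455 0.1718 0.1252 0.39  ]
block_box ('top',) [ 0.5208 -0.1527  0.0966  0.0232]
block_box ('top', 'scene') [ 0.5211 -0.153   0.0994  0.0461]
fence ('top',) [0.5455 0.1754 0.1181 0.0683]
fence ('top', 'scene') [0.5455 0.1754 0.1181 1.0683]
1 -70 [[0.14, 0.94, 0.92, 0.03, 2.5, -1.54], [0.14, 0.89, 1.0, 0.02, 2.47, -1.55], [0.15, 0.72, 1.33, 0.03, 2.32, -1.55], [0.15, 0.75, 1.42, 0.02, 2.19, -1.55]]
1 -60 [[0.15, 0.84, 1.0, 0.02, 2.35, -1.55], [0.14, 0.79, 1.07, 0.02, 2.32, -1.55], [0.15, 0.62, 1.39, 0.02, 2.18, -1.55], [0.15, 0.65, 1.49, 0.02, 2.05, -1.55]]
1 -50 [[0.15, 0.73, 1.09, 0.02, 2.19, -1.55], [0.14, 0.69, 1.16, 0.01, 2.17, -1.55], [0.15, 0.51, 1.46, 0.02, 2.04, -1.55], [0.15, 0.53, 1.58, 0.02, 1.9, -1.55]]
1 -40 [[0.15, 0.62, 1.19, 0.01, 2.03, -1.55], [0.14, 0.58, 1.26, 0.01, 2.01, -1.55], [0.15, 0.4, 1.55, 0.02, 1.89, -1.55], [0.15, 0.42, 1.67, 0.02, 1.75, -1.55]]
1 -30 [[0.15, 0.51, 1.3
[... 3461 characters left out ...]
72, 1.63], [0.17, -0.39, 2.43, -0.04, 0.58, 1.65]]
-1 40 [[0.16, -0.17, 2.12, -0.05, 0.5, 1.64], [0.16, -0.23, 2.17, -0.04, 0.5, 1.63], [0.17, -0.49, 2.41, -0.06, 0.52, 1.66], [0.18, -0.46, 2.53, -0.09, 0.38, 1.7]]
-1 50 [[0.16, -0.2, 2.21, -0.11, 0.26, 1.7], [0.16, -0.26, 2.26, -0.09, 0.27, 1.68], [0.18, -0.54, 2.51, -0.13, 0.31, 1.73], None]
-1 60 [None, None, None, None]
-1 70 [[0.17, -0.14, 2.34, 3.28, 0.28, -1.69], [0.16, -0.2, 2.39, 3.27, 0.27, -1.68], None, None]
-1 80 [[0.17, -0.04, 2.36, 3.22, 0.58, -1.63], [0.17, -0.09, 2.41, 3.21, 0.57, -1.62], None, None]
-1 90 [[0.17, 0.11, 2.34, 3.2, 0.88, -1.61], [0.17, 0.07, 2.39, 3.19, 0.89, -1.6], None, [0.21, 0.32, 2.56, 3.22, 1.3, -1.59]]
```

View pics/c1.png

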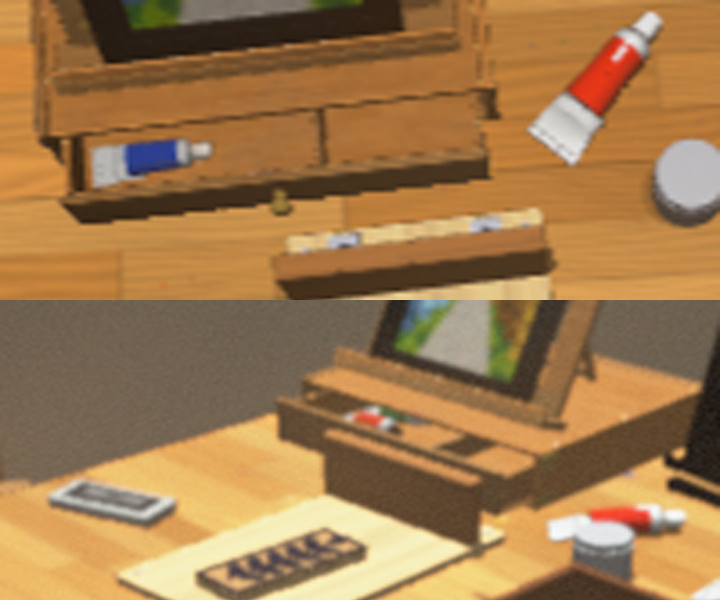

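```bash
cat >> h.py <<'E'
import json
BO=np.array([.5455,.174,0]); BY=.123
BF=np.array([np.cos(BY),np.sin(BY),0]); BL=np.array([-np.sin(BY),np.cos(BY),0])
BOX=np.array([.521,-.153,0]); BOXY=.098
def T(p,R):
    M=np.eye(4); M[:3,:3]=R; M[:3,3]=p; return M
def tool():
    o=ctrl.get_obs(); return T(o["position"],Ro.from_rotvec(o["orientation"]).as_matrix())
def bpose(corner,th,yaw=BY):
    "block whose near plain end-edge centre is at corner, turned up by th"
    F=np.array([np.cos(yaw),np.sin(yaw),0]);Z=np.array([0,0,1.])
    x=np.cos(th)*F+np.sin(th)*Z; z=np.cos(th)*Z-np.sin(th)*F
    return T(np.array(corner)+.07*x,np.column_stack([x,np.cross(z,x),z]))
def go(M,v=.1,f=None):
    return ctrl.move_l(M[:3,3],Ro.from_matrix(M[:3,:3]).as_rotvec(),velocity=v,max_force=f)
def st(tag=""):
    o=ctrl.get_obs(); print(tag,"t",round(o["time"],1),"p",np.round(o["position"],4),"F",np.round(o["contact_force"],2),"w",round(o["width"],3),"g",round(o["grip_force"],1))
E
python3 - <<'E'
from h import *
y=.042; c=np.array([.5055,.1574,0]); F=np.array([np.cos(y),np.sin(y),0])
g=c+F*.03
p=np.radians(-35); o=ori(y,p); d=Ro.from_rotvec(o).as_matrix()[:,2]
tcp=g+[0,0,.018]
ctrl.reach(tcp-d*.12+[0,0,.04],o); st()
ctrl.move_l(tcp-d*.05,o); 
print(ctrl.move_l(tcp,o,velocity=.06,max_force=6)); st("down")
c=ctrl.capture("scene"); cv2.imwrite("pics/s1.png",cv2.resize(c["color"][100:250,180:420],None,fx=3,fy=3,interpolation=2)[:,:,::-1])
ctrl.gripper_to(0.0); st("grip")
E
```

```text
t 3.7 p [0.604  0.1626 0.1567] F [-0.12  0.08  0.39] w 0.999 g 0.0
False
down t 5.5 p [0.5359 0.1587 0.0184] F [ 0.01 -0.18  0.17] w 0.996 g 0.0
grip t 5.9 p [0.5364 0.1587 0.0187] F [ 2.27 -0.56  2.44] w 0.633 g 64.1
```

View pics/s1.png

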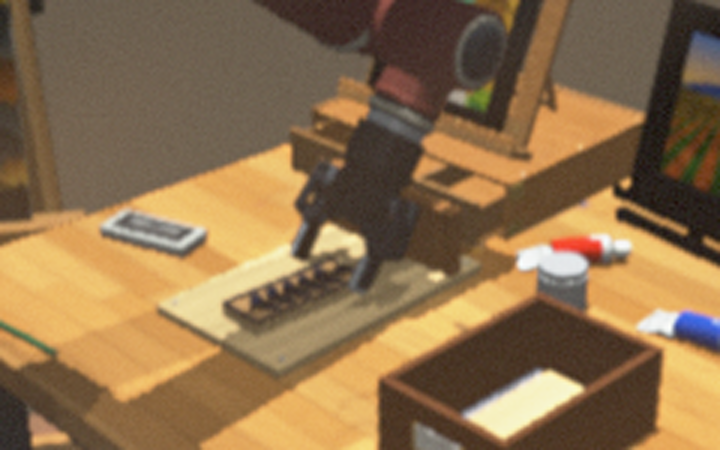

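The gripper is open over the sides of the block's far half, clear of the fence, and has closed at 0.633. Next I'll lift it, turn it up and lean it on the fence.

```bash
cat > s2.py <<'E'
from h import *
y=.042; c=np.array([.5055,.1574,.012]); F=np.array([np.cos(y),np.sin(y),0])
B=bpose(c-.07*F,0,y)
X=np.linalg.inv(B)@tool(); np.save("X.npy",X)
yl=-.0115
def at(bx,z,th,yaw=BY): return bpose(BO+bx*BF+yl*BL+[0,0,z],np.radians(th),yaw)@X
M=tool(); M[2,3]+=.05; go(M,.12)
go(at(-.085,.065,12),.12)
go(at(-.05,.065,27),.12)
go(at(-.01,.06,45),.12)
go(at(.03,.06,63),.12)
go(at(.055,.045,82),.12); st("up")
hit=go(at(.055,.002,82),.04,2.5); st(f"low {hit}")
E
python3 s2.py
python3 - <<'E'
from h import *
c=ctrl.capture("scene"); cv2.imwrite("pics/s2.png",cv2.resize(c["color"][100:250,180:420],None,fx=3,fy=3,interpolation=2)[:,:,::-1])
E
```

```text
up t 8.8 p [0.6095 0.1702 0.1459] F [ 0.07  0.76 -1.25] w 0.634 g 63.6
low True t 9.6 p [0.6088 0.1703 0.1129] F [0.8  0.15 3.95] w 0.633 g 64.0
```

View pics/s2.png

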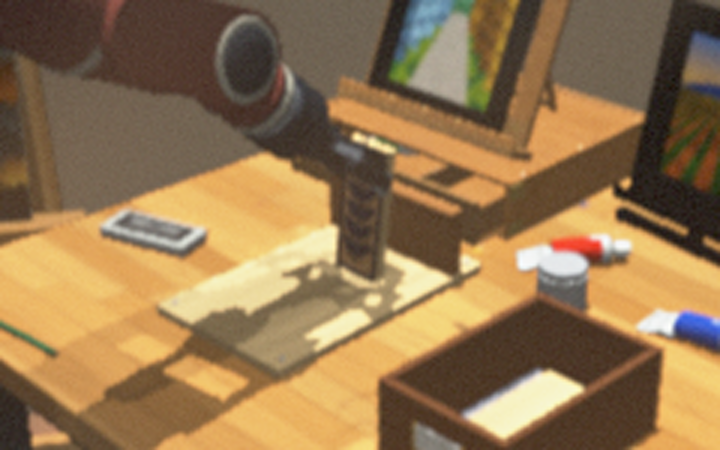

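The block is upright on the board, carved face toward the robot, at about (362,215). I'll slide it to the fence, release it, and retake it from above and behind.

```bash
cat > s3.py <<'E'
from h import *
M=tool(); M[2,3]+=.001; go(M,.03); st()
M0=tool(); M=M0.copy(); M[:3,3]+=BF*.06
hit=go(M,.04,3); st(f"fence {hit} {(tool()[:3,3]-M0[:3,3])@BF:.4f}")
M=tool(); M[:3,3]+=[0,0,-.003]; print(go(M,.02,2)); ctrl.hold(.3); st("held")
B=tool()@np.linalg.inv(np.load("X.npy")); np.save("B.npy",B)
co=B@[-.07,0,0,1]; print("corner board x",(co[:3]-BO)@BF,"z",co[2],"angle",np.degrees(np.arccos(B[2,2])))
E
python3 s3.py
```

```text
t 9.9 p [0.608  0.1701 0.113 ] F [ 0.68  0.52 -1.03] w 0.636 g 63.7
fence True 0.0369 t 10.8 p [0.6447 0.1747 0.1128] F [-3.37 -0.28  4.7 ] w 0.629 g 64.1
True
held t 11.3 p [0.6461 0.175  0.1126] F [-7.22 -1.59  6.81] w 0.632 g 65.5
corner board x 0.09266641281085271 z 0.011659130709393298 angle 82.03454308146365
```

Run:
```python
from h import *
ctrl.gripper_to(0.85); st("open")
M=tool(); d=M[:3,2]; go(T(M[:3,3]-d*.1,M[:3,:3]),.12)
ct=ctrl.capture("top"); cs=ctrl.capture("scene")
for n,a,b in(("pic BR",(283,124),(343,143)),("pic BL",(205,137),(303,126)),("pic TR",(268,41),(366,68)),("drawer R",(302,159.5),(347,162)),("tray R",(303,143),(354,153)),("tower ledge R",(294,131),(355,141))):
    o1,d1=ray(ct,*a);o2,d2=ray(cs,*b)
    k=np.linalg.lstsq(np.column_stack([d1,-d2]),o2-o1,rcond=None)[0]
    p,q=o1+k[0]*d1,o2+k[1]*d2; print(n,np.round((p+q)/2,3),round(np.linalg.norm(p-q),3))
cv2.imwrite("pics/s4.png",cv2.resize(cs["color"][60:220,240:400],None,fx=3.5,fy=3.5,interpolation=2)[:,:,::-1])
```

```text
open t 11.7 p [0.645  0.1748 0.1104] F [0.13 0.41 0.47] w 0.853 g 0.0
pic BR [0.801 0.188 0.111] 0.012
pic BL [0.773 0.383 0.116] 0.013
pic TR [0.902 0.201 0.34 ] 0.008
drawer R [0.733 0.125 0.081] 0.033
tray R [0.768 0.124 0.102] 0.024
tower ledge R [0.791 0.146 0.13 ] 0.025
```

View pics/s4.png

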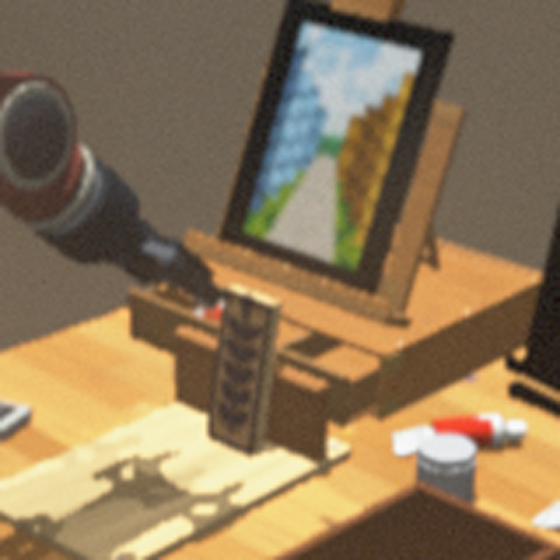

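The block leans steadily on the fence, carved face toward the robot. The easel picture behind it limits the backward tilt, so I'll regrasp at -38° and check the whole turn with ik first.

```bash
cat >> h.py <<'E'
def piv(bx,z,th,yl=-.0115):
    "block pose with its carved bottom edge at board x=bx, height z; th deg"
    B=bpose([0,0,0],np.radians(th)); e=(B@[-.07,0,.016,1])[:3]
    B[:3,3]+=BO+bx*BF+yl*BL+[0,0,z]-e; return B
LT=np.array([.042,0,.005,1])   # TCP in block frame for the second grasp
E
python3 - <<'E'
from h import *
for bx in(.077,.09):
  for p in(48,50,52,54,56):
    r=[]
    for th in(165,172,180):
        q=ctrl.ik((piv(bx,.013,th)@LT)[:3],ori(BY,np.radians(p))); r.append(None if q is None else np.round(q,2)[[2,3,4]])
    print(bx,p,r)
B=np.load("B.npy"); tcp=(B@LT)[:3]; print("tcp",tcp)
M=tool(); go(T(M[:3,3]+[-.03,0,.22],M[:3,:3]),.25)
o=ori(BY,np.radians(-38))
ctrl.reach(tcp+[0,0,.1],o); st("hover")
ctrl.gripper_to(1.0)
print(ctrl.move_l(tcp,o,velocity=.08,max_force=5)); st("at")
c=ctrl.capture("scene"); cv2.imwrite("pics/s5.png",cv2.resize(c["color"][60:220,240:400],None,fx=3.5,fy=3.5,interpolation=2)[:,:,::-1])
E
```

```text
0.077 48 [array([ 2.45, -0.25,  0.19]), array([ 2.46, -0.31,  0.15]), array([ 2.46, -0.44,  0.11])]
0.077 50 [array([ 2.47, -0.35,  0.14]), array([ 2.47, -0.48,  0.1 ]), None]
0.077 52 [array([ 2.48, -0.58,  0.09]), None, None]
0.077 54 [None, None, None]
0.077 56 [None, array([2.51, 3.79, 0.09]), array([2.51, 3.56, 0.14])]
0.09 48 [array([ 2.42, -0.26,  0.17]), array([ 2.43, -0.32,  0.14]), array([ 2.43, -0.47,  0.1 ])]
0.09 50 [array([ 2.43, -0.37,  0.13]), array([ 2.44, -0.52,  0.09]), None]
0.09 52 [None, None, None]
0.09 54 [None, None, array([2.47, 3.74, 0.09])]
0.09 56 [None, array([2.48, 3.7 , 0.1 ]), array([2.48, 3.52, 0.14])]
tcp [0.64935293 0.17535936 0.12327136]
hover t 15.1 p [0.6493 0.1755 0.2242] F [-0.62  0.33  0.17] w 0.849 g 0.0
False
at t 16.8 p [0.6498 0.1754 0.1242] F [ 0.25  0.52 -0.09] w 0.998 g 0.0
```

View pics/s5.png

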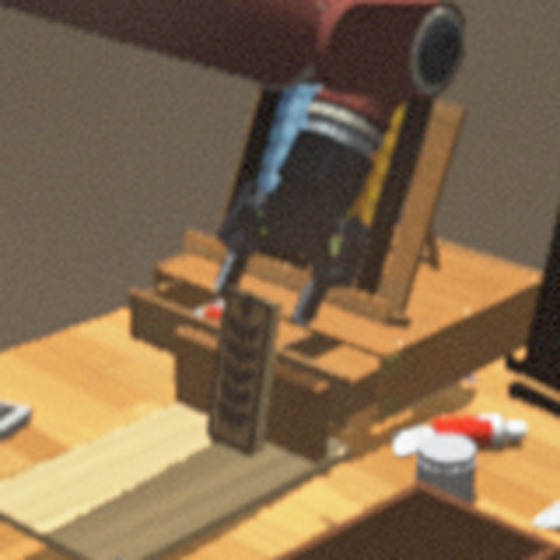

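Run:
```python
from h import *
M=tool(); go(T(M[:3,3]+.003*M[:3,2],M[:3,:3]),.03)
ctrl.gripper_to(0.0); st("grip")
B=np.load("B.npy"); X=np.linalg.inv(B)@tool(); np.save("X2.npy",X)
for th,z in((86,.016),(100,.018),(114,.018),(128,.018),(142,.018),(156,.017)):
    go(piv(.077,z,th)@X,.08); st(th)
c=ctrl.capture("scene"); cv2.imwrite("pics/s6.png",cv2.resize(c["color"][100:250,200:400],None,fx=3.5,fy=3.5,interpolation=2)[:,:,::-1])
```

```text
grip t 17.5 p [0.6481 0.1752 0.1221] F [-0.49 -0.3   1.96] w 0.64 g 63.3
86 t 17.8 p [0.6409 0.1743 0.1265] F [-0.31  0.01 -2.15] w 0.637 g 63.6
100 t 18.3 p [0.6137 0.1708 0.128 ] F [ 0.3  -0.35 -1.91] w 0.636 g 63.6
114 t 18.8 p [0.5881 0.1675 0.1227] F [ 0.14 -0.19 -1.68] w 0.634 g 63.6
128 t 19.2 p [0.5645 0.1647 0.1118] F [ 0.18 -0.37 -2.47] w 0.638 g 63.7
142 t 19.7 p [0.5445 0.1622 0.0954] F [-0.33 -0.46 -1.4 ] w 0.637 g 63.7
156 t 20.2 p [0.529  0.1604 0.0732] F [-0.03 -0.14 -1.96] w 0.634 g 63.8
```

View pics/s6.png

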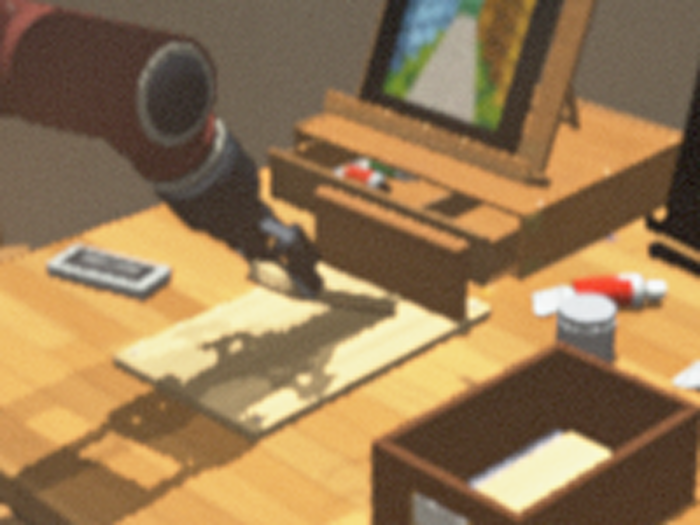

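The block hangs from the fingers with its bottom end near the board at (390,305). I'll ease it down the rest of the way, letting it pivot in the pads.

Run:
```python
from h import *
X=np.load("X2.npy"); l=X[:,3]; print("local tcp",np.round(l,4))
go(piv(.077,.014,166)@X,.06); st(166)
R=tool()[:3,:3]
for th in(168,171,174,177,180):
    P=(piv(.077,.012,th)@l)[:3]
    h=ctrl.move_l(P,Ro.from_matrix(R).as_rotvec(),velocity=.04,max_force=30); st((th,h,round(P[2],4)))
    if h: break
c=ctrl.capture("scene"); cv2.imwrite("pics/s7.png",cv2.resize(c["color"][100:250,200:400],None,fx=3.5,fy=3.5,interpolation=2)[:,:,::-1])
```

```text
local tcp [0.0407 0.     0.0061 1.    ]
166 t 20.8 p [0.5213 0.1595 0.0528] F [-2.01  0.25  0.86] w 0.638 g 63.8
(168, False, np.float64(0.0447)) t 21.1 p [0.5202 0.1594 0.0473] F [ 2.25 -0.05  3.52] w 0.636 g 63.4
(171, False, np.float64(0.0391)) t 21.4 p [0.5168 0.1589 0.0396] F [0.64 0.87 3.5 ] w 0.639 g 64.2
(174, False, np.float64(0.0334)) t 21.7 p [0.5146 0.1586 0.0328] F [0.13 0.72 2.62] w 0.635 g 64.8
(177, False, np.float64(0.0277)) t 22.0 p [0.5136 0.1584 0.0271] F [-1.3  -0.61  3.37] w 0.636 g 65.3
(180, False, np.float64(0.0219)) t 22.3 p [0.5131 0.1584 0.0215] F [-0.89  0.83  1.6 ] w 0.639 g 65.6
```

View pics/s7.png

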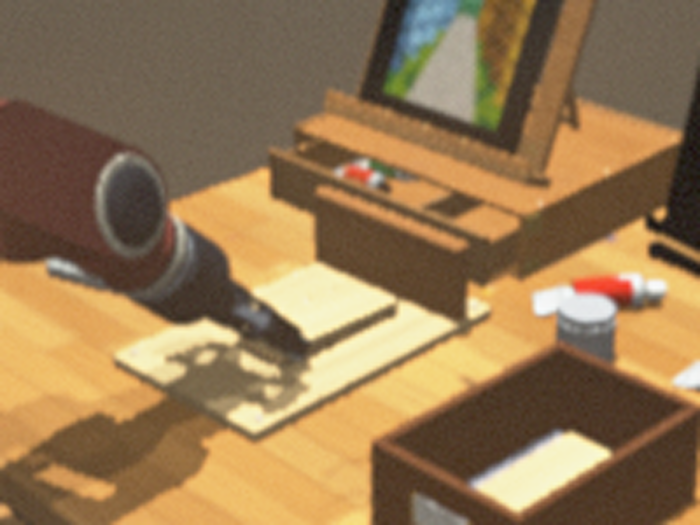

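The block is now almost flat, plain side up. I'll press until it touches, release, back off and measure it from the top camera.

Run:
```python
from h import *
p=tool()[:3,3]
print(ctrl.move_l(p-[0,0,.006],None,velocity=.02,max_force=5)); ctrl.hold(.3); st("low")
ctrl.gripper_to(0.9); ctrl.hold(.3); st("open")
M=tool(); go(T(M[:3,3]-M[:3,2]*.06+[0,0,.01],M[:3,:3]),.12)
go(T(tool()[:3,3]+[-.02,0,.15],M[:3,:3]),.2)
ctrl.reach([.45,.05,.28],ori(BY,0)); st()
c=ctrl.capture("top")
for m in ctrl.masks_of("print_block","top"): 
    print(round(m["conf"],2),m["extent"],np.round(rect(c,m["mask"],.028),3))
    if abs(m["extent"][0]-280)<40: print(np.round(fit([(c,m["mask"])],"print_block",(.54,.165,.123)),4))
cv2.imwrite("pics/t8.png",cv2.resize(c["color"][150:300,220:460],None,fx=3,fy=3,interpolation=2)[:,:,::-1])
```

```text
True
low t 22.9 p [0.5137 0.1587 0.0176] F [ 0.21 -2.04  2.11] w 0.638 g 65.9
open t 23.6 p [0.5137 0.1589 0.0177] F [-0.44  0.08  0.04] w 0.896 g 0.0
 t 26.0 p [0.4493 0.0502 0.2777] F [ 0.06 -0.45 -0.35] w 0.899 g 0.0
0.9 [279.2, 199.9, 300.8, 251.5] [  0.555   0.163   6.641 143.253  55.957]
[0.556  0.1643 0.1061 0.2116]
```

View pics/t8.png

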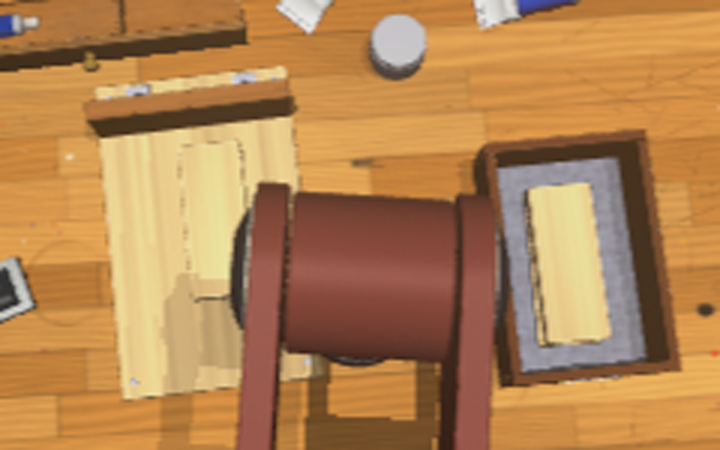

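The block lies plain side up at about (215,220) in the crop, partly hidden by the arm. The fit agrees with the predicted pose. Next I'll pick it flat and place it.

Run:
```python
from h import *
c=np.array([.5548,.1636,0]); o=ori(.118,0)
ctrl.reach(c+[0,0,.12],o)
print(ctrl.move_l(c+[0,0,.013],o,velocity=.08,max_force=8)); st("at")
ctrl.gripper_to(0.0); st("grip")
ctrl.move_l(c+[0,0,.19],o,velocity=.15); st("lift")
ob=ori(BOXY,0)
ctrl.move_l(BOX+[0,0,.19],ob,velocity=.2)
ctrl.move_l(BOX+[0,0,.10],ob,velocity=.1); ctrl.hold(.2); st("above")
h=ctrl.move_l(BOX+[0,0,.028],ob,velocity=.02,max_force=4); st(f"low {h}")
ctrl.hold(.4); st("rest")
cc=ctrl.capture("scene"); cv2.imwrite("pics/s9.png",cv2.resize(cc["color"][150:300,260:460],None,fx=3.5,fy=3.5,interpolation=2)[:,:,::-1])
```

```text
False
at t 28.5 p [0.5554 0.1637 0.0137] F [0.65 0.24 0.24] w 0.902 g 0.0
grip t 28.8 p [0.5556 0.1638 0.014 ] F [-0.3   0.59  3.56] w 0.634 g 65.5
lift t 30.1 p [0.554  0.1635 0.1884] F [-0.16  0.07 -2.64] w 0.634 g 64.9
above t 33.1 p [ 0.5215 -0.1532  0.1009] F [-0.26  0.45 -1.8 ] w 0.636 g 64.9
low True t 36.0 p [ 0.5211 -0.153   0.0352] F [-1.11 -1.2   4.75] w 0.635 g 65.6
rest t 36.4 p [ 0.5211 -0.153   0.0351] F [ 0.27 -0.03  6.42] w 0.636 g 65.7
```

View pics/s9.png

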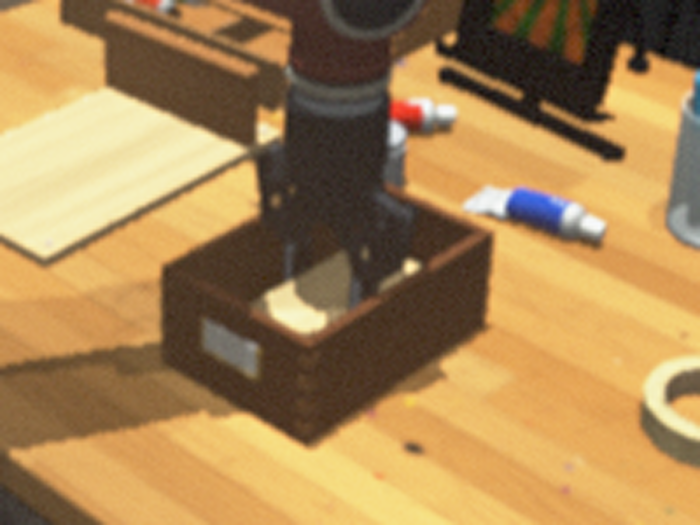

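Contact came at TCP z 0.035 m, inside the expected stack range. I'll release, retreat and check.

Run:
```python
from h import *
ctrl.gripper_to(0.78); st("open")
p=tool()[:3,3]; ctrl.move_l(p+[0,0,.19],velocity=.12)
ctrl.reach([.40,.25,.28],ori(BY,0)); ctrl.hold(.3); st()
c=ctrl.capture("top"); z=.05
SH["print_block"]=[cub(-.07,.07,-.028,.028,.034,.05)]
for m in ctrl.masks_of("print_block","top"):
    r=fit([(c,m["mask"])],"print_block",(.521,-.153,.098)); d=np.array(r[:2])-BOX[:2]
    print(round(m["conf"],2),m["extent"],np.round(rect(c,m["mask"],z),3),np.round(r,3),"box xy",np.round(Ro.from_euler("z",-BOXY).apply([*d,0]),4))
cv2.imwrite("pics/t10.png",cv2.resize(c["color"][130:290,340:460],None,fx=3.7,fy=3.7,interpolation=2)[:,:,::-1])
```

```text
open t 36.7 p [ 0.5192 -0.1522  0.033 ] F [-0.26 -0.59 -1.14] w 0.779 g 0.0
 t 40.3 p [0.4003 0.2496 0.2798] F [-0.27  0.8   0.45] w 0.78 g 0.0
0.83 [395.9, 208.0, 427.2, 262.3] [  0.523  -0.152   5.524 142.1    61.618] [ 0.523 -0.153  0.097  0.043] box xy [ 0.0016 -0.0002  0.    ]
```

View pics/t10.png

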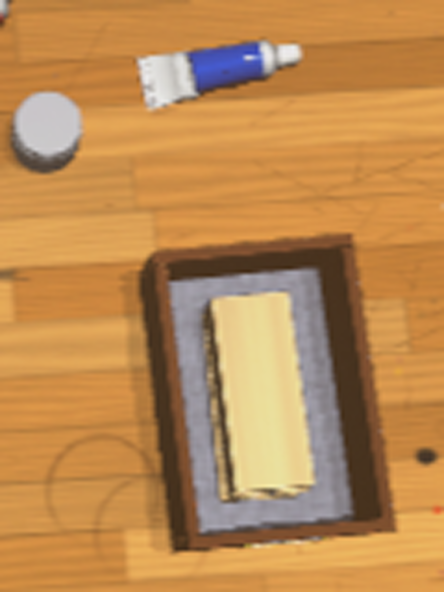

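The block lies flat on the stack at about (262,392) in the crop, centred and in line with the box. The pot and tube look undisturbed.

```bash
python3 -c "
from workcell import ctrl
print(ctrl.hand_in())"
```

```text
the job is handed in; nothing more can be done
None
```

I handed the job in at about 40 s: the block lies carved side down on the stack, within about 2 mm of the box centre by the top camera, and the pot and tube look unmoved (I didn't re-check the tin); no verdict was returned.

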